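# Clear the groove of the cheese board with the pick

## Robot

A 6-joint arm with a two-finger parallel gripper is mounted at the origin on a cart in front of the work surface, level with it; the furniture and walls round the work are solid. World frame = base frame: x ahead of the robot, y to its left, z up, the work surface at z = 0. Lengths are in mm, angles in degrees, forces in N, time in s.
With the tool pointing down it reaches from about 300 to 850 mm from the base axis. Payload 4.2 kg.
Tool frame: the origin (TCP) lies on the centre line of the jaws, within the pads' length; the fingertips stand 14 mm ahead of it and the grasp point (between the pads) lies 5 mm behind it; z points along the fingers, y is the line along which they close (so a half turn about z gives the same grasp; the last joint's range is limited). The gripper opens to 91 mm and grips with 3 to 60 N. Pads are 32 mm wide; open, the fingers measure 118 mm over their backs; the gripper's body (76 mm by 178 mm) begins 60 mm behind the grasp point.
Start: joints at [-77.636, 18.312, 89.639, -0, 72.044, -1.146], TCP at [134.334, -559.103, 227.976] pointing down, gripper open.
Joint ranges: [-177.97, 177.97], [-48.28, 115.42], [12.27, 149.76], [-77.06, 257.06], [2.81, 150.46], [-146.56, 146.56]. Speed limits (degrees/s): [147.25, 147.25, 180, 180, 180, 180].

## Interface

Orientations are given as [roll, pitch, yaw] about the fixed x, y, z axes, in that order (R = Rz(yaw) Ry(pitch) Rx(roll)).
In Python, from workcell import * gives the robot as it stands. The module is installed in compiled form; this text tells all that it offers.
- The arm moves only by the shell command python3 -m crank 'ROWS' [FORCE]. ROWS is JSON, a list of rows, each an object of numbers: "grip": the finger opening in m, from 0 to 0.0912; "x", "y", "z": the shift along the tool's x, y, z in m; "yaw": the turn about the tool's z in rad. In form: [{"grip": .., "x": .., "y": .., "z": .., "yaw": ..}, ...]. A call has exactly 5 rows; each row is the pose to reach, as a shift and turn from the pose commanded when the call began, along the tool's axes at that moment; what a row does not reach only later rows make up. A row lasts 1/12 s, in which the tool goes at most 41.7 mm and 7.16 degrees, less where a joint would pass 70% of its speed; a pose out of reach is approached as far as the arm can. A call with a gripper value outside its range is refused whole. The fingers move at their own pace and stop on an object; FORCE is the grip in N (left out, the last holds). Time passes only in rows, so rows that repeat a pose let the fingers close, or fill a call up. It gives the time, the measured TCP pose, the force, the opening and the grip force at its end, in the units of the state.
- state(): the state, without advancing time (a new reading comes with each control period).
- grab_frame(name): name is "side" or "top" or "wrist"; returns the picture (400x640x3 uint8, red, green, blue); there is no depth.
- camera_model(name): a dict with "intrinsics" (3x3 intrinsics, pixels), "distortion" ([k1, k2, p1, p2, k3] as OpenCV has them; the pictures are not rectified), "R" (3x3) and "t" (3): a world point X has camera coordinates R X + t. Camera axes: x right, y down, z forward; pixel columns grow to the right and rows downward; lengths in mm; the calibration is good to about 2 mm. A picture is of the moment at which its call begins: read the wrist's pose just before it. camera_model takes no time and is no camera call; for the wrist camera it gives the pose at the moment of the call.
- job_done(): hands the job in; it is judged then, once.
The state is a dict: "time_s": time; "qpos": joint angles; "qvel": joint speeds; "effort": joint torques, N m; "ee_pos": TCP position; "ee_rot": TCP orientation; "force": force on the tool from outside, world axes, zero at the start; "torque": the same for the moment, N m; "gripper_width": finger opening in mm; "gripper_force": force on a finger pad.
Only numpy, scipy, OpenCV 4.12 (cv2) and the standard library are available. Lean on these libraries where they do the work, as an engineer would, in place of code of your own. Each camera call takes 0.05 s, during which the arm holds its last target. There are 200 camera calls.

## Task

Three hazelnuts have rolled into the groove of the cheese board. Take the pick from its stand, set its tip down in the closed end of the groove and guide it lightly along the whole groove, round the bend and up to the square well, no faster than about 5 cm a second, so that it pushes all the nuts ahead of it into the well. Do not touch the nuts with the fingers or disturb the cheese and the dishes, and finally put the pick upright back in its stand.

Things in the scene. Friction and masses are not known exactly. Their poses are not given: they have to be found in the camera images.
- board: Fixed wooden board, 190 (x) x 300 (y) x 30 mm, top at z = 0.030. Origin: centre of its underside, 14 mm above the table (rubber feet). Groove 20 mm wide, 14 mm deep, floor z = 0.016; centre line in this frame: closed end wall y = -0.135, along x = 0.070 to y = 0.085, quarter circle of radius 0.040 about (0.030, 0.085), along y = 0.125 from x = 0.030 to x = -0.025, where it opens into the well.
- groove_start (a point): Point on the groove floor where the pick's tip starts, near the closed end: (0.070, -0.122, 0.016) in the board's frame.
- groove_mid (a point): Point on the groove floor in the first straight: (0.070, -0.015, 0.016) in the board's frame.
- groove_bend (a point): Point on the groove floor in the middle of the bend: (0.0583, 0.1133, 0.016) in the board's frame.
- groove_mouth (a point): Point on the groove floor at its mouth, 4 mm before the well: (-0.021, 0.125, 0.016) in the board's frame.
- well (a point): Centre of the floor of the square well, 60 x 60 mm, 26 mm deep (12 mm deeper than the groove), at (-0.055, 0.105, 0.004) in the board's frame.
- hazelnut_0: Loose brown hazelnut, a ball of 16 mm diameter with a paler patch, lying in the groove (first straight, nearer the closed end). Origin: its centre.
- hazelnut_1: Loose brown hazelnut, a ball of 16 mm diameter with a paler patch, lying in the groove (first straight, nearer the bend). Origin: its centre.
- hazelnut_2: Loose brown hazelnut, a ball of 16 mm diameter with a paler patch, lying in the groove (last straight, before the well). Origin: its centre.
- pick: Loose groove pick, 180 mm long, 90 g. Origin: its tip; z up through the handle. Steel shank of 10 mm diameter to z = 0.045, collar of 28 mm diameter to 0.049 tapering to 0.054, dark square handle 18 x 18 mm (faces square to x and y) to 0.176, end cap to 0.180. Stands upright in the stand, collar on the stand's top.
- stand_hole (a point): Centre of the mouth of the stand's round hole (16 mm diameter, 3 mm chamfer, 47 mm deep) in the fixed wooden stand (block 56 x 56 mm on a dark base plate 80 x 80 mm), 55 mm above the table. With the pick fully home its tip is 45 mm below this point.
- cheese_wedge: Yellow cheese wedge, 59 x 85 x 31 mm, loose on the board. Origin: centre of its underside.
- cheese_brie: Pale cut cheese, 66 x 50 x 38 mm, loose on the board. Origin: centre of its underside.
- bowl_nuts: White bowl of red-brown nuts with a spoon, 164 x 141 x 81 mm, loose at the left. Origin: centre of its underside.
- bowl_olives: White bowl of olives with a spoon, 144 x 154 x 81 mm, loose at the right. Origin: centre of its underside.
- pepper_mill: Brown wooden pepper mill, 53 mm diameter, 155 mm tall, loose at the right. Origin: centre of its underside.

How it is judged (in metres and radians):
On the way, in this order (a step that is already met when the one before it is completed fails the run):
1. the pick's tip is down in the groove at its closed end (horizontal distance between pick and groove_start below 0.01 m and z of pick in the frame of board below 0.026 m), for 0.05 s.
2. the tip passes the first straight, down in the groove (horizontal distance between pick and groove_mid below 0.01 m and z of pick in the frame of board below 0.026 m), for 0.05 s.
3. the tip passes the bend, down in the groove (horizontal distance between pick and groove_bend below 0.01 m and z of pick in the frame of board below 0.026 m), for 0.05 s.
4. the tip reaches the mouth of the groove at the well (horizontal distance between pick and groove_mouth below 0.01 m and z of pick in the frame of board below 0.026 m), for 0.05 s.
At the end, for the whole second after the job is handed in: All nuts still on the well floor (within 40 mm of its centre, under 19 mm above the board's underside); pick still in its stand: tip within 8 mm of the hole axis, 38 mm or more below the mouth, tilt under 0.1 rad; cheeses moved under 15 mm, bowls and mill under 20 mm (horizontal distance between each of hazelnut_0, hazelnut_1, hazelnut_2 and well below 0.04 m and z of each of hazelnut_0, hazelnut_1, hazelnut_2 in the frame of board below 0.019 m and linear speed of each of hazelnut_0, hazelnut_1, hazelnut_2 below 0.03 m/s and horizontal distance between pick and stand_hole below 0.008 m and z of pick in the frame of stand_hole below -0.038 m and angle between pick's own z axis and vertical below 0.1 rad and linear speed of pick below 0.02 m/s and distance of each of cheese_wedge, cheese_brie from where it was at the start of the episode below 0.015 m and distance of each of bowl_nuts, bowl_olives, pepper_mill from where it was at the start of the episode below 0.02 m); the robot touches nothing.
It fails at once if the pick moves faster than 15 cm/s while its tip is down in the groove (z of pick in the frame of board below 0.026 m and x of pick in the frame of board between -0.025 and 0.095 m and y of pick in the frame of board between -0.15 and 0.15 m and linear speed of pick above 0.15 m/s).
It fails at once if the pick is pressed against the board with more than 20 N (contact force between pick and board above 20 N).
It fails at once if the fingers touch a hazelnut (contact force between the fingers and hazelnut_0 above 0.2 N or contact force between the fingers and hazelnut_1 above 0.2 N or contact force between the fingers and hazelnut_2 above 0.2 N).
It fails at once if a cheese is moved more than 15 mm, or a bowl or the mill more than 20 mm (distance of any of cheese_wedge, cheese_brie from where it was at the start of the episode above 0.015 m or distance of any of bowl_nuts, bowl_olives, pepper_mill from where it was at the start of the episode above 0.02 m).
It also fails if it takes over 72 s, if anything falls off the work surface, if the arm or the gripper's body presses on something with over 40 N, if the wrist force passes 120 N, or if a joint passes its speed limit or range.

## Working session

There is one attempt and no reset: what is moved stays moved. The work goes in short steps, Python scripts to look and compute and a shell command to move; the robot and the scene stay as the last step left them, time stands still between calls to the robot, and variables do not carry over. Pictures are saved under pics/ and viewed, at most 10 in all, crops included, and the job is handed in when it is done.

```bash
mkdir -p pics; python3 - <<'E'
from workcell import *
import cv2, numpy as np
s=state(); print({k:np.round(v,3).tolist() for k,v in s.items()})
for n in ["side","top","wrist"]:
    m=camera_model(n); f=grab_frame(n); cv2.imwrite(f'pics/{n}0.png',f[:,:,::-1])
    np.savez(f'{n}0.npz',f=f,K=m['intrinsics'],d=m['distortion'],R=m['R'],t=m['t'])
    print(n,np.round(m['intrinsics'],1).tolist(),np.round(m['distortion'],4),np.round(m['R'],3).tolist(),np.round(m['t'],1))
E
```

```text
{'time_s': 0.0, 'qpos': [-77.637, 18.352, 89.707, -0.0, 72.042, -1.149], 'qvel': [-0.054, 0.018, 0.008, -0.015, 0.02, 0.081], 'effort': [-0.002, -41.246, -23.197, 0.073, 0.046, -0.0], 'ee_pos': [134.212, -558.625, 227.112], 'ee_rot': [-179.899, -0.002, 13.512], 'force': [0.431, -0.241, -0.335], 'torque': [0.031, 0.005, -0.031], 'gripper_force': 0.0, 'gripper_width': 91.29}
side [[410.4, 0.0, 320.8], [0.0, 410.4, 207.3], [0.0, 0.0, 1.0]] [-0.0203  0.      0.      0.      0.    ] [[-0.996, -0.09, -0.02], [-0.037, 0.593, -0.805], [0.084, -0.8, -0.594]] [ 536.8  127.8 1018.6]
top [[367.5, 0.0, 320.0], [0.0, 367.5, 204.4], [0.0, 0.0, 1.0]] [-0.0646  0.      0.      0.      0.    ] [[0.021, -1.0, 0.015], [-0.996, -0.022, -0.089], [0.089, -0.013, -0.996]] [-112.   557.7 1212.3]
wrist [[323.9, 0.0, 321.5], [0.0, 323.9, 207.1], [0.0, 0.0, 1.0]] [-0.0517  0.      0.      0.      0.    ] [[0.233, -0.972, -0.002], [-0.934, -0.225, 0.277], [-0.27, -0.063, -0.961]] [-573.5  -31.   392.7]
```

View pics/top0.png

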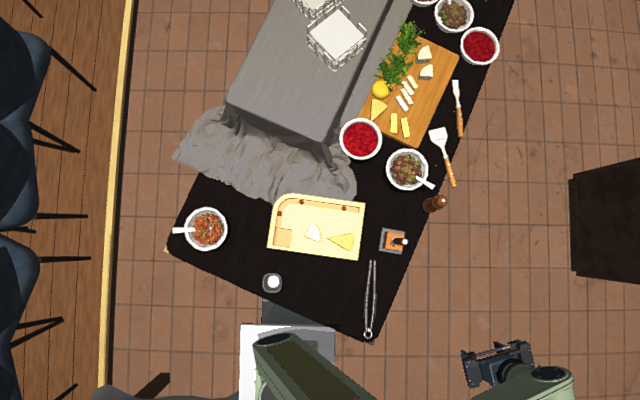

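View pics/side0.png

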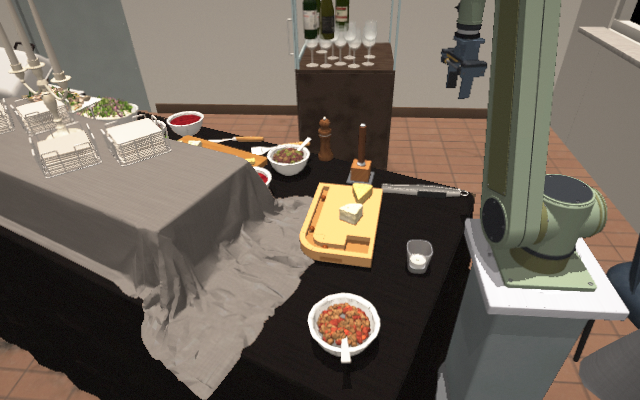

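The top view shows the board at about px (268–365, 193–262) with its closed end at the right. The well is near (284,238), the stand near (393,241) with the pick's top at (404,241), the mill near (434,204), and the bowls near (206,229) and (407,170). The side view agrees: stand (360,173), board (345,223).

```bash
cat > h.py <<'E'
import numpy as np, cv2
def ray(m,uv):
    p=cv2.undistortPoints(np.float64(uv).reshape(-1,1,2),m['K'],m['d']).reshape(-1,2)
    d=np.c_[p,np.ones(len(p))]@m['R']; return -m['R'].T@m['t'],d
def plane(m,uv,z):
    c,d=ray(m,uv); return c+d*((z-c[2])/d[:,2])[:,None]
def proj(m,X):
    return cv2.projectPoints(np.float64(X).reshape(-1,1,3),cv2.Rodrigues(m['R'])[0],np.float64(m['t']),m['K'],m['d'])[0].reshape(-1,2)
def snap(n,tag):
    from workcell import camera_model,grab_frame
    m=camera_model(n); f=grab_frame(n); cv2.imwrite(f'pics/{n}{tag}.png',f[:,:,::-1])
    np.savez(f'{n}{tag}.npz',f=f,K=m['intrinsics'],d=m['distortion'],R=m['R'],t=m['t'])
    return dict(f=f,K=np.array(m['intrinsics']),d=np.array(m['distortion']),R=np.array(m['R']),t=np.array(m['t']))
E
python3 - <<'E'
from h import *
m=dict(np.load('top0.npz')); f=m['f']; hsv=cv2.cvtColor(f,cv2.COLOR_RGB2HSV)
for p in [(350,250),(320,200),(285,238),(393,236),(380,240),(404,241),(398,241)]: print(p,f[p[1],p[0]],hsv[p[1],p[0]])
roi=np.zeros(f.shape[:2],np.uint8); roi[185:270,260:372]=1
k=((hsv[...,2]>120)&(hsv[...,1]>40)).astype(np.uint8)*roi
c=max(cv2.findContours(k,0,2)[0],key=cv2.contourArea)
print(cv2.contourArea(c),cv2.boundingRect(c))
X=plane(m,c.reshape(-1,2),44)[:,:2].astype(np.float32)
r=cv2.minAreaRect(X); print(r,cv2.boxPoints(r).round(1).tolist())
for nm,p,z in [('stand',(391,241),55),('picktop',(404,241),190),('mill',(440,203),155),('olv',(407,170),50),('nuts',(206,229),50)]:
    print(nm,plane(m,[p],z).round(0))
E
```

```text
(350, 250) [254 236 154] [ 25 100 254]
(320, 200) [255 255 204] [ 30  51 255]
(285, 238) [254 226 154] [ 22 100 254]
(393, 236) [238 160  91] [ 14 158 238]
(380, 240) [105 105 104] [ 30   2 105]
(404, 241) [255 255 255] [  0   0 255]
(398, 241) [53 32 20] [ 11 159  53]
5176.5 (267, 192, 99, 69)
((490.873779296875, -87.54228210449219), (303.9896240234375, 194.22903442382812), 83.18521118164062) [[376.3999938964844, -226.89999389648438], [569.2999877929688, -250.0], [605.2999877929688, 51.900001525878906], [412.5, 74.9000015258789]]
stand [[ 442. -335.   55.]]
picktop [[ 443. -345.  190.]]
mill [[ 561. -464.  155.]]
olv [[ 680. -389.   50.]]
nuts [[468. 274.  50.]]
```

```bash
python3 -c "
import cv2
a=cv2.imread('pics/top0.png')[185:275,255:445]; cv2.imwrite('pics/c1.png',cv2.resize(a,None,fx=4,fy=4,interpolation=2))"
```

```text
(no output)
```

View pics/c1.png

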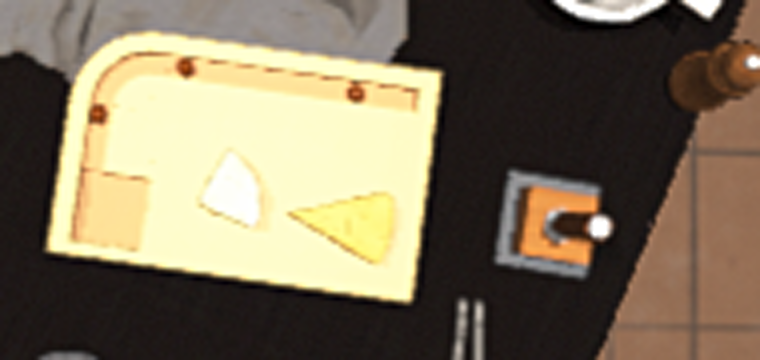

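The crop confirms the layout. The nuts are at crop px (98,114), (186,67) and (356,93), the well is near (110,210), and the pick stands in the stand near (560,225). The board measures 304×194 against the given 300×190, centre (491,-88), yaw about -6.8°. Next I move the wrist camera over it.

```bash
python3 -m crank '[{"x":0.03,"y":-0.02,"z":-0.006,"grip":0.091},{"x":0.06,"y":-0.04,"z":-0.012,"grip":0.091},{"x":0.09,"y":-0.06,"z":-0.018,"grip":0.091},{"x":0.12,"y":-0.08,"z":-0.024,"grip":0.091},{"x":0.15,"y":-0.10,"z":-0.03,"grip":0.091}]'
python3 -m crank '[{"x":0.03,"y":-0.02,"z":-0.006,"grip":0.091},{"x":0.06,"y":-0.04,"z":-0.012,"grip":0.091},{"x":0.09,"y":-0.06,"z":-0.018,"grip":0.091},{"x":0.12,"y":-0.08,"z":-0.024,"grip":0.091},{"x":0.15,"y":-0.10,"z":-0.03,"grip":0.091}]'
python3 -m crank '[{"x":0.03,"y":-0.02,"z":-0.006,"yaw":0.12,"grip":0.091},{"x":0.06,"y":-0.04,"z":-0.012,"yaw":0.24,"grip":0.091},{"x":0.1,"y":-0.063,"z":-0.012,"yaw":0.354,"grip":0.091},{"x":0.1,"y":-0.063,"z":-0.012,"yaw":0.354,"grip":0.091},{"x":0.1,"y":-0.063,"z":-0.012,"yaw":0.354,"grip":0.091}]'
python3 - <<'E'
from h import *
from workcell import state
s=state(); print(s['time_s'],np.round(s['ee_pos'],1),np.round(s['ee_rot'],2))
snap('wrist','1')
E
```

```text
time_s: 0.57
ee_pos: [218.1, -473.0, 240.1]
ee_rot: [-180.0, 0.0, -6.5]
force: [-0.2, -1.2, 0.7]
gripper_width: 90.9
gripper_force: 0.0
0.5667 [ 218.1 -473.   240.1] [-179.99    0.     -6.52]validation failed for argument at $[0]...
validation failed for argument at $[0]...
```

View pics/wrist1.png

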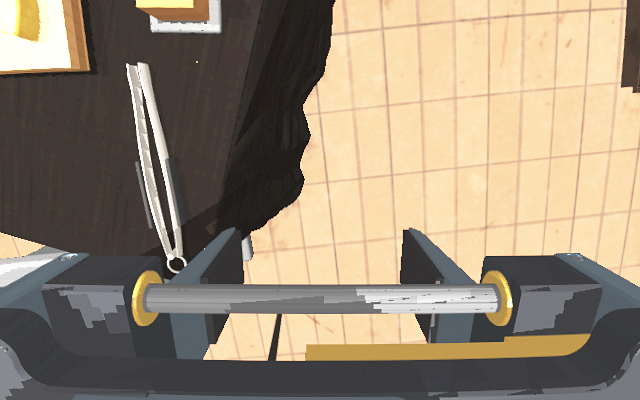

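Two calls were refused because "yaw" was missing, and only the last short one ran. The picture shows the gripper filling rows 230 and below, with the view ahead of the tool: stand corner (180,15), board corner (90,70). I continue to a spot behind the board.

```bash
python3 -m crank '[{"x":0.016,"y":-0.03,"z":-0.02,"yaw":0,"grip":0.091},{"x":0.032,"y":-0.06,"z":-0.04,"yaw":0,"grip":0.091},{"x":0.048,"y":-0.09,"z":-0.05,"yaw":0,"grip":0.091},{"x":0.064,"y":-0.12,"z":-0.06,"yaw":0,"grip":0.091},{"x":0.08,"y":-0.15,"z":-0.07,"yaw":0,"grip":0.091}]'
python3 -m crank '[{"x":0.02,"y":-0.035,"z":-0.01,"yaw":0,"grip":0.091},{"x":0.04,"y":-0.07,"z":-0.02,"yaw":0,"grip":0.091},{"x":0.06,"y":-0.105,"z":-0.03,"yaw":0,"grip":0.091},{"x":0.08,"y":-0.14,"z":-0.03,"yaw":0,"grip":0.091},{"x":0.08,"y":-0.153,"z":-0.03,"yaw":0,"grip":0.091}]'
python3 -m crank '[{"x":0,"y":0,"z":0,"yaw":0,"grip":0.091},{"x":0,"y":0,"z":0,"yaw":0,"grip":0.091},{"x":0,"y":0,"z":0,"yaw":0,"grip":0.091},{"x":0,"y":0,"z":0,"yaw":0,"grip":0.091},{"x":0,"y":0,"z":0,"yaw":0,"grip":0.091}]'
python3 - <<'E'
from h import *
snap('wrist','2')
E
```

```text
time_s: 1.03
ee_pos: [313.9, -335.2, 310.4]
ee_rot: [179.9, 0.0, -6.9]
force: [0.4, -0.6, -0.2]
gripper_width: 90.9
gripper_force: 0.0
time_s: 1.45
ee_pos: [414.7, -190.8, 340.2]
ee_rot: [-179.9, -0.2, -6.6]
force: [-0.0, -0.3, -1.0]
gripper_width: 90.8
gripper_force: 0.0
time_s: 1.87
ee_pos: [411.0, -193.8, 339.8]
ee_rot: [180.0, 0.0, -6.9]
force: [-0.4, -0.0, -0.6]
gripper_width: 90.7
gripper_force: 0.0
```

View pics/wrist2.png

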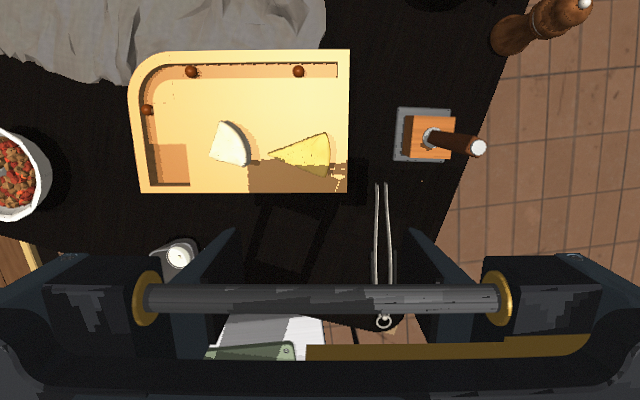

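The picture shows the board at px (128–350, 49–193), with nuts at (191,72), (299,72), (148,110) and the well at (168,165). The stand top is at (403–456,115–158), the collar near (430,138) and the pick's cap near (479,148). I measure these now.

```bash
python3 - <<'E'
from h import *
m=dict(np.load('wrist2.npz')); f=m['f']; hsv=cv2.cvtColor(f,cv2.COLOR_RGB2HSV); H,S,V=[hsv[...,i].astype(int) for i in range(3)]
def big(k,x0,y0,x1,y1):
    r=np.zeros(k.shape,np.uint8); r[y0:y1,x0:x1]=1; k=k.astype(np.uint8)*r
    return max(cv2.findContours(k,0,2)[0],key=cv2.contourArea)
c=big((V>100)&(S>50)&(H<40),118,40,360,205)
# contour pixels at borders; edges: fit lines per side
P=plane(m,c.reshape(-1,2),44)[:,:2].astype(np.float32)
r=cv2.minAreaRect(P); print('board',[np.round(a,1) for a in r])
B=cv2.boxPoints(r); print(B.round(1).tolist())
# stand block top
c=big((H<20)&(S>110)&(V>150),395,105,465,170); P=plane(m,c.reshape(-1,2),55)[:,:2].astype(np.float32)
r=cv2.minAreaRect(P); print('stand',[np.round(a,1) for a in r], cv2.boundingRect(c))
# base plate grey
c=big((S<60)&(V>70),385,100,465,172); P=plane(m,c.reshape(-1,2),8)[:,:2].astype(np.float32)
r=cv2.minAreaRect(P); print('base',[np.round(a,1) for a in r], cv2.boundingRect(c))
# cap
c=big((S<50)&(V>150),465,135,495,165); (q,rad)=cv2.minEnclosingCircle(c); print('cap',q,rad,plane(m,[q],190).round(1))
# nuts
k=((H<14)&(S>120)&(V<190)&(V>40)).astype(np.uint8)
for x0,y0 in [(183,64),(290,64),(140,101)]:
    c=big(k,x0,y0,x0+18,y0+18); q,rad=cv2.minEnclosingCircle(c); print('nut',np.round(q,1),round(rad,1),plane(m,[q],38).round(1))
cv2.imwrite('pics/c2.png',cv2.resize(f[40:205,120:520,::-1],None,fx=2,fy=2,interpolation=0))
E
```

```text
board [array([490., -87.]), array([301.7, 190. ]), np.float64(83.0)]
[[377.3999938964844, -225.1999969482422], [566.0, -248.3000030517578], [602.7000122070312, 51.20000076293945], [414.1000061035156, 74.30000305175781]]
stand [array([ 442. , -346.9]), array([56.2, 56.1]), np.float64(81.4)] (410, 115, 45, 44)
base [array([ 442.1, -346.1]), array([78.6, 78.8]), np.float64(81.2)] (393, 107, 58, 56)
cap (478.6052551269531, 147.3947296142578) 7.772926330566406 [[ 441.8 -347.2  190. ]]
nut [190.   70.5] 7.6 [[567.5 -34.7  38. ]]
nut [298.4  71. ] 6.2 [[ 548.  -178.7   38. ]]
nut [146.8 109.5] 6.3 [[526.3  36.7  38. ]]
```

```bash
python3 - <<'E'
from h import *
from math import *
m=dict(np.load('wrist2.npz')); f=m['f'].copy()
t=dict(np.load('top0.npz'))
c=np.array([490.9,-87.5]);a=radians(-6.8);R=np.array([[cos(a),-sin(a)],[sin(a),cos(a)]])
L=[(70,-135),(70,85),(58.3,113.3),(30,125),(-25,125),(-85,75),(-25,75),(-85,135)]
Z=[44]*5+[44]*3
X=[np.r_[R@p+c,z] for p,z in zip(L,Z)]; C=[np.r_[R@p+c,44] for p in [(-95,-150),(95,-150),(95,150),(-95,150)]]
s=6; b=cv2.resize(f[40:205,120:250+110,::-1],None,fx=3.2,fy=3.2,interpolation=0)
for u in np.r_[proj(m,X),proj(m,C)]: cv2.circle(b,tuple(int(round(v)) for v in (u-[120,40]+.5)*3.2),3,(255,0,0),-1)
cv2.imwrite('pics/c3.png',b)
E
```

```text
(no output)
```

View pics/c3.png

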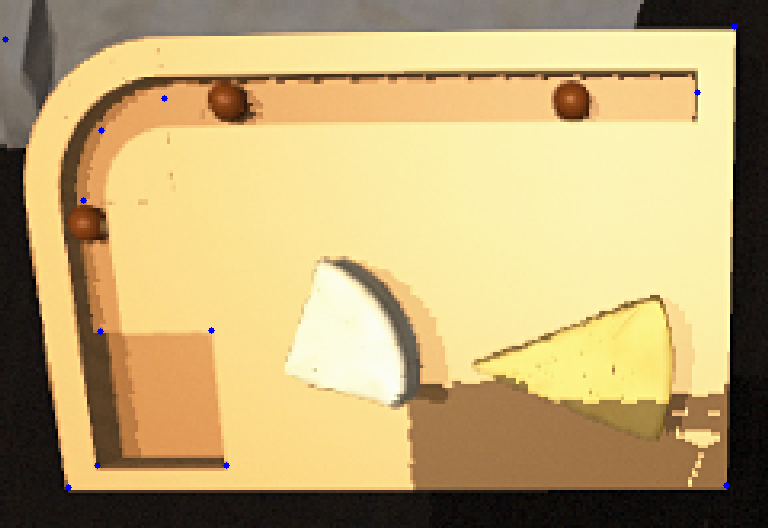

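The key points I drew line up with the groove and well edges: closed end (697,92), well corners (100,331), (211,330), (226,465), (97,465). So board ≈ (490,-87), yaw -7°, and pick/stand ≈ (442,-347) with stand yaw -8.7°. One crop will give the handle's orientation.

```bash
python3 -c "
import cv2
a=cv2.imread('pics/wrist2.png')[98:172,385:495]; a=cv2.convertScaleAbs(a,alpha=1.6,beta=20); cv2.imwrite('pics/c4.png',cv2.resize(a,None,fx=7,fy=7,interpolation=0))"
```

```text
(no output)
```

View pics/c4.png

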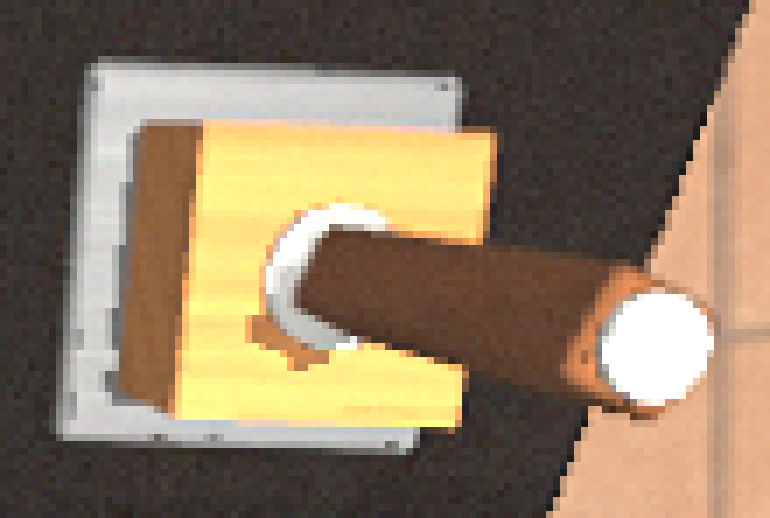

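The handle is a single dark face whose bottom edge runs (330,230)→(295,305) and top edge (618,268)→(570,375). It is clearly turned relative to the stand, so I work out its yaw.

```bash
python3 - <<'E'
from h import *
from workcell import state
m=dict(np.load('wrist2.npz'))
for a,b,z in [((618,268),(570,375),186),((326,228),(296,306),64)]:
    P=plane(m,np.array([a,b])/7+[385,98],z)[:,:2]; d=P[1]-P[0]; print(P.round(1),np.hypot(*d),np.degrees(np.arctan2(d[1],d[0])))
s=state(); p=np.array(s['ee_pos']); yaw=s['ee_rot'][2]
print(p,yaw,s['qpos'])
# alternative edges along axis: corners of handle bottom face vs cap centre
E
```

```text
[[ 452.3 -343.9]
 [ 438.4 -337.1]] 15.394546888094709 154.13098645546563
[[ 451.5 -343.7]
 [ 437.7 -337.5]] 15.188159402525272 155.89258674896888
[ 411.03816022 -193.56598313  339.83960165] -6.887525238498131 [-2.66548539e+01  4.09130156e+00  9.19698768e+01 -1.73628661e-02
  8.39457360e+01  7.02345022e+01]
```

The pick's yaw is about -25° with its axis at (442,-347). The visible face lies 7 mm from the axis along 66°, which fits an 18 mm handle. I move above it and turn the tool to -25°.

```bash
python3 -m crank '[{"x":0.01,"y":0.03,"z":0.02,"yaw":0.063,"grip":0.09},{"x":0.02,"y":0.06,"z":0.04,"yaw":0.126,"grip":0.09},{"x":0.03,"y":0.09,"z":0.06,"yaw":0.19,"grip":0.09},{"x":0.04,"y":0.12,"z":0.08,"yaw":0.253,"grip":0.09},{"x":0.0492,"y":0.1485,"z":0.1,"yaw":0.316,"grip":0.09}]'
python3 -m crank '[{"x":0,"y":0,"z":0,"yaw":0,"grip":0.09},{"x":0,"y":0,"z":0,"yaw":0,"grip":0.09},{"x":0,"y":0,"z":0,"yaw":0,"grip":0.09},{"x":0,"y":0,"z":0,"yaw":0,"grip":0.09},{"x":0,"y":0,"z":0,"yaw":0,"grip":0.09}]'
```

```text
time_s: 2.33
ee_pos: [442.5, -348.1, 239.0]
ee_rot: [180.0, -0.0, -25.1]
force: [0.7, -0.1, 0.7]
gripper_width: 89.9
gripper_force: 0.0
time_s: 2.75
ee_pos: [443.0, -345.2, 241.3]
ee_rot: [180.0, -0.1, -24.8]
force: [0.6, 0.1, -0.4]
gripper_width: 90.1
gripper_force: 0.0
```

```bash
python3 -m crank '[{"x":0,"y":0,"z":0.02,"yaw":0,"grip":0.09},{"x":0,"y":0,"z":0.045,"yaw":0,"grip":0.09},{"x":0,"y":0,"z":0.07,"yaw":0,"grip":0.09},{"x":0,"y":0,"z":0.09,"yaw":0,"grip":0.09},{"x":0,"y":0,"z":0.105,"yaw":0,"grip":0.06}]' 25
python3 -m crank '[{"x":0,"y":0,"z":0,"yaw":0,"grip":0.04},{"x":0,"y":0,"z":0,"yaw":0,"grip":0.03},{"x":0,"y":0,"z":0,"yaw":0,"grip":0.022},{"x":0,"y":0,"z":0,"yaw":0,"grip":0.01},{"x":0,"y":0,"z":0,"yaw":0,"grip":0.01}]' 25
python3 -m crank '[{"x":0,"y":0,"z":0,"yaw":0,"grip":0.01},{"x":0,"y":0,"z":0,"yaw":0,"grip":0.01},{"x":0,"y":0,"z":0,"yaw":0,"grip":0.01},{"x":0,"y":0,"z":0,"yaw":0,"grip":0.01},{"x":0,"y":0,"z":0,"yaw":0,"grip":0.01}]' 25
```

```text
time_s: 3.17
ee_pos: [442.5, -344.6, 134.3]
ee_rot: [-180.0, 0.0, -24.8]
force: [0.2, -0.6, 0.3]
gripper_width: 86.3
gripper_force: 0.0
time_s: 3.58
ee_pos: [443.5, -346.1, 136.5]
ee_rot: [180.0, -0.2, -24.9]
force: [-0.2, -0.1, 0.3]
gripper_width: 53.0
gripper_force: 0.0
time_s: 4.0
ee_pos: [442.8, -345.8, 135.0]
ee_rot: [180.0, -0.0, -24.9]
force: [0.2, -1.0, -0.6]
gripper_width: 19.6
gripper_force: 0.2
```

```bash
python3 -m crank '[{"x":0,"y":0,"z":0,"yaw":0,"grip":0.005},{"x":0,"y":0,"z":0,"yaw":0,"grip":0.005},{"x":0,"y":0,"z":0,"yaw":0,"grip":0.005},{"x":0,"y":0,"z":0,"yaw":0,"grip":0.005},{"x":0,"y":0,"z":-0.004,"yaw":0,"grip":0.005}]' 30
python3 -m crank '[{"x":0,"y":0,"z":-0.01,"yaw":0,"grip":0.005},{"x":0,"y":0,"z":-0.02,"yaw":0,"grip":0.005},{"x":0,"y":0,"z":-0.035,"yaw":0,"grip":0.005},{"x":0,"y":0,"z":-0.055,"yaw":0,"grip":0.005},{"x":0,"y":0,"z":-0.071,"yaw":0,"grip":0.005}]' 30
python3 -m crank '[{"x":0,"y":0,"z":0,"yaw":-0.06,"grip":0.005},{"x":0,"y":0,"z":0,"yaw":-0.13,"grip":0.005},{"x":0,"y":0,"z":0,"yaw":-0.2,"grip":0.005},{"x":0,"y":0,"z":0,"yaw":-0.26,"grip":0.005},{"x":0,"y":0,"z":0,"yaw":-0.312,"grip":0.005}]' 30
python3 -m crank '[{"x":0,"y":0,"z":0,"yaw":0,"grip":0.005},{"x":0,"y":0,"z":0,"yaw":0,"grip":0.005},{"x":0,"y":0,"z":0,"yaw":0,"grip":0.005},{"x":0,"y":0,"z":0,"yaw":0,"grip":0.005},{"x":0,"y":0,"z":0,"yaw":0,"grip":0.005}]' 30
```

```text
time_s: 4.42
ee_pos: [442.3, -345.3, 138.3]
ee_rot: [-180.0, 0.1, -24.9]
force: [0.9, -0.2, -1.5]
gripper_width: 17.7
gripper_force: 30.0
time_s: 4.83
ee_pos: [443.1, -345.8, 212.3]
ee_rot: [180.0, -0.1, -24.9]
force: [0.1, -0.2, 0.4]
gripper_width: 17.8
gripper_force: 30.0
time_s: 5.25
ee_pos: [443.0, -345.7, 211.3]
ee_rot: [180.0, -0.1, -6.8]
force: [-0.0, 0.1, -1.5]
gripper_width: 17.7
gripper_force: 30.0
time_s: 5.67
ee_pos: [442.8, -345.7, 210.1]
ee_rot: [180.0, -0.0, -7.0]
force: [-0.2, -0.1, -0.8]
gripper_width: 18.2
gripper_force: 30.0
```

The pick is held (opening 17.8 mm, 30 N) with its tip about 75 mm above home. I carry it over the groove start and check the tip with the wrist camera.

```bash
python3 -m crank '[{"x":0.012,"y":-0.02,"z":0,"yaw":0,"grip":0.005},{"x":0.029,"y":-0.048,"z":0,"yaw":0,"grip":0.005},{"x":0.046,"y":-0.076,"z":0,"yaw":0,"grip":0.005},{"x":0.063,"y":-0.104,"z":0,"yaw":0,"grip":0.005},{"x":0.078,"y":-0.13,"z":0.005,"yaw":0,"grip":0.005}]' 30
python3 -m crank '[{"x":0.005,"y":-0.007,"z":0.004,"yaw":0,"grip":0.005},{"x":0.0077,"y":-0.0115,"z":0.01,"yaw":0,"grip":0.005},{"x":0.0077,"y":-0.0115,"z":0.015,"yaw":0,"grip":0.005},{"x":0.0077,"y":-0.0115,"z":0.015,"yaw":0,"grip":0.005},{"x":0.0077,"y":-0.0115,"z":0.015,"yaw":0,"grip":0.005}]' 30
python3 - <<'E'
from h import *
from workcell import state
s=state(); p=np.array(s['ee_pos']); print(p.round(1),np.round(s['ee_rot'],2))
m=snap('wrist','3'); tip=p-[0,0,125]
print(proj(m,[tip,tip+[0,0,45],[544.6,-216.6,44]]).round(1))
a=m['f'][100:280,220:420,::-1]; cv2.imwrite('pics/c5.png',cv2.resize(a,None,fx=3.3,fy=3.3,interpolation=0))
E
```

```text
time_s: 6.08
ee_pos: [537.6, -225.1, 205.9]
ee_rot: [180.0, -0.1, -7.0]
force: [-0.5, -0.2, -0.3]
gripper_width: 17.9
gripper_force: 30.0
time_s: 6.5
ee_pos: [544.1, -216.7, 189.5]
ee_rot: [180.0, 0.1, -7.1]
force: [0.3, -0.6, -0.6]
gripper_width: 17.7
gripper_force: 30.0
[ 544.1 -216.7  189.5] [ 1.7998e+02  8.0000e-02 -7.0800e+00]
[[322.4 203.9]
 [322.5 219.6]
 [322.1 197.7]]
```

View pics/c5.png

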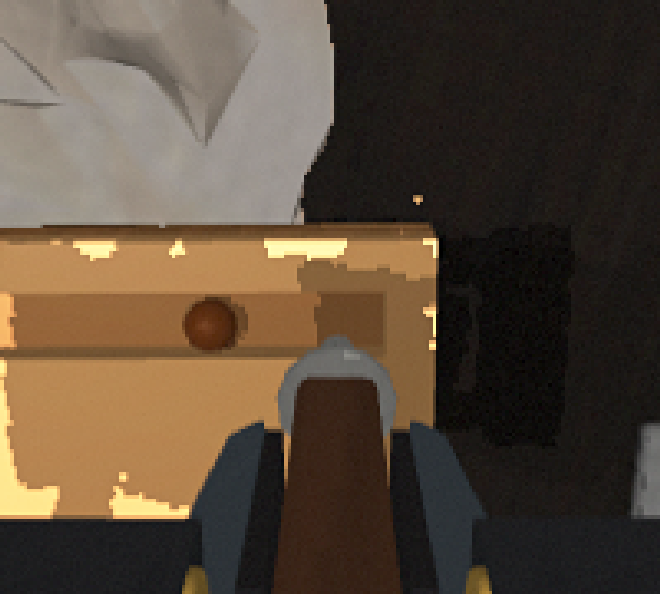

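The crop shows the shank tip at crop (340,338), which is px (323,202), against a predicted (322,204). The groove centre is at row 197.6, predicted 197.7, and the closed-end wall at crop x=385 also agrees. I check the tip's shape numerically.

```bash
python3 - <<'E'
from h import *
m=dict(np.load('wrist3.npz')); f=m['f']; hsv=cv2.cvtColor(f,cv2.COLOR_RGB2HSV)
for r in range(198,226,1): print(r,''.join('#' if hsv[r,c,1]<60 and hsv[r,c,2]>60 else '.' for c in range(300,345)))
p=np.array([544.1,-216.7,189.5])
for dx in (0,-2,-4):
  tip=p+[dx,0,-125]
  for z,r in ((0,5),(5,5),(45,14),(49,14)):
    print(dx,z,proj(m,[tip+[r*.9925,-r*.122,z]])[0].round(1),proj(m,[tip+[r*.122,r*.9925,z]])[0].round(1),proj(m,[tip+[-r*.122,-r*.9925,z]])[0].round(1))
E
```

```text
198 .............................................
199 .............................................
200 .............................................
201 .............................................
202 ...................######....................
203 ..................########...................
204 .................##########..................
205 .................##########..................
206 .............#################...............
207 ............####################.............
208 ...........######################............
209 ..........########################...........
210 .........##########################..........
211 ........############################.........
212 .......##############################........
213 ......################################.......
214 ......#######.................########.......
215 ......#####......................#####.......
216 .....######.......................#####......
217 .....#####........................#####......
218 ....######........................######.....
219 ....######.........................#####.....

[... 165 characters left out ...]
........................#####.....
224 .....####..........................#####.....
225 .....####..........................####......
0 0 [322.3 198.6] [316.8 203.9] [327.8 203.9]
0 5 [322.3 200. ] [316.7 205.4] [327.9 205.4]
0 45 [322.4 202.1] [304.3 219.6] [340.6 219.6]
0 49 [322.4 203.5] [304.  221.3] [340.9 221.2]
-2 0 [322.6 200.7] [317.1 206. ] [328.1 206. ]
-2 5 [322.6 202.2] [317.  207.6] [328.2 207.5]
-2 45 [322.7 204.6] [304.7 222.1] [340.9 222. ]
-2 49 [322.8 206.1] [304.4 223.7] [341.2 223.7]
-4 0 [322.9 202.8] [317.4 208.1] [328.4 208.1]
-4 5 [322.9 204.3] [317.3 209.7] [328.5 209.7]
-4 45 [323.1 207.1] [305.  224.5] [341.1 224.4]
-4 49 [323.1 208.6] [304.8 226.2] [341.4 226.2]
```

Tip and collar both sit about 2.5 mm nearer the robot than the groove line. I shift +2 mm in x, lower to just above the board and check again.

```bash
python3 -m crank '[{"x":0.001,"y":0,"z":0.004,"yaw":0,"grip":0.005},{"x":0.002,"y":0,"z":0.008,"yaw":0,"grip":0.005},{"x":0.002,"y":0,"z":0.013,"yaw":0,"grip":0.005},{"x":0.002,"y":0,"z":0.015,"yaw":0,"grip":0.005},{"x":0.002,"y":0,"z":0.015,"yaw":0,"grip":0.005}]' 30
python3 - <<'E'
from h import *
from workcell import state
P=[]
for i in range(3): s=state(); P.append(s['ee_pos']); m=snap('wrist','4')
p=np.mean(P,0); print(p.round(1),np.round(s['ee_rot'],2),s['time_s'])
f=m['f']; hsv=cv2.cvtColor(f,cv2.COLOR_RGB2HSV)
for r in range(184,222,1): print(r,''.join('#' if hsv[r,c,1]<60 and hsv[r,c,2]>60 else '.' for c in range(300,345)), f[r,308], f[r,330])
a=np.radians(-7);R=np.array([[np.cos(a),-np.sin(a)],[np.sin(a),np.cos(a)]])
print(proj(m,[np.r_[R@q+[490,-87],44] for q in [(80,-122),(70,-122),(60,-122),(70,-135)]]).round(1))
tip=p-[0,0,125]
for dx in (0,-2,-4):
  for z,r in ((0,5),(5,5),(45,14),(49,14)): print(dx,z,proj(m,[tip+[dx+r*.9925,-r*.122,z]])[0].round(1))
E
```

```text
time_s: 6.97
ee_pos: [546.6, -215.9, 174.0]
ee_rot: [-180.0, 0.1, -7.0]
force: [1.0, -0.3, -0.6]
gripper_width: 17.9
gripper_force: 30.0
[ 546.8 -216.   174.4] [ 1.80e+02  1.00e-02 -7.01e+00] 7.0667
184 ............................................. [135 100  61] [132  99  60]
185 ............................................. [136  99  60] [133  96  58]
186 ............................................. [135  99  61] [137 100  63]
187 ............................................. [134  97  58] [134  97  60]
188 ............................................. [134  98  59] [137 100  62]
189 ............................................. [135  98  59] [133  96  56]
190 ............................................. [138 101  65] [135  97  60]
191 ............................................. [134  97  60] [134  97  59]
192 ............................................. [134  96  58] [136  98  62]
193 ............................................. [134  97  58] [137 100  62]
194 ............................................. [137  98  58] [130  93  57]
195 .......................................
[... 1623 characters left out ...]
###...... [105 105 102] [51 31 18]
217 .....#####........................#####...... [105 103 101] [49 30 20]
218 ....######........................######..... [105 106 103] [50 31 19]
219 ....######........................######..... [107 107 104] [52 35 21]
220 ....#####.........................######..... [111 109 107] [52 34 22]
221 ....#####..........................#####..... [110 111 108] [49 31 19]
[[323.4 194.3]
 [323.4 204.8]
 [323.3 215.1]
 [337.4 204.8]]
0 0 [322.4 198.8]
0 5 [322.4 200.3]
0 45 [322.5 202.3]
0 49 [322.5 203.7]
-2 0 [322.7 201. ]
-2 5 [322.7 202.4]
-2 45 [322.8 204.9]
-2 49 [322.8 206.3]
-4 0 [322.9 203.1]
-4 5 [322.9 204.6]
-4 45 [323.1 207.4]
-4 49 [323.2 208.8]
```

Tip now ≈ board (69.6,-121), on the groove centre line (edge at row 194.5, predicted 194.3), at z≈49. I lower it to about 3 mm above the groove floor.

```bash
python3 -m crank '[{"x":0,"y":0,"z":0.004,"yaw":0,"grip":0.005},{"x":0,"y":0,"z":0.008,"yaw":0,"grip":0.005},{"x":0,"y":0,"z":0.012,"yaw":0,"grip":0.005},{"x":0,"y":0,"z":0.015,"yaw":0,"grip":0.005},{"x":0,"y":0,"z":0.016,"yaw":0,"grip":0.005}]' 30
python3 -m crank '[{"x":0,"y":0,"z":0,"yaw":0,"grip":0.005},{"x":0,"y":0,"z":0,"yaw":0,"grip":0.005},{"x":0,"y":-0.001,"z":0,"yaw":0,"grip":0.005},{"x":0,"y":-0.003,"z":0,"yaw":0,"grip":0.005},{"x":0,"y":-0.006,"z":0,"yaw":0,"grip":0.005}]' 30
```

```text
time_s: 7.53
ee_pos: [546.7, -215.8, 158.1]
ee_rot: [-180.0, 0.1, -7.0]
force: [-0.2, 0.7, -1.8]
gripper_width: 17.7
gripper_force: 30.0
time_s: 7.95
ee_pos: [547.9, -210.0, 159.1]
ee_rot: [180.0, -0.0, -7.0]
force: [0.2, -0.1, 0.1]
gripper_width: 17.8
gripper_force: 30.0
```

```bash
for i in 1; do :; done
python3 -m crank '[{"x":0,"y":-0.004,"z":0,"yaw":0,"grip":0.005},{"x":0,"y":-0.008,"z":0,"yaw":0,"grip":0.005},{"x":0,"y":-0.012,"z":0,"yaw":0,"grip":0.005},{"x":0,"y":-0.016,"z":0,"yaw":0,"grip":0.005},{"x":0,"y":-0.02,"z":0,"yaw":0,"grip":0.005}]' 30
python3 -m crank '[{"x":0,"y":-0.004,"z":0,"yaw":0,"grip":0.005},{"x":0,"y":-0.008,"z":0,"yaw":0,"grip":0.005},{"x":0,"y":-0.012,"z":0,"yaw":0,"grip":0.005},{"x":0,"y":-0.016,"z":0,"yaw":0,"grip":0.005},{"x":0,"y":-0.02,"z":0,"yaw":0,"grip":0.005}]' 30
python3 -m crank '[{"x":0,"y":-0.004,"z":0,"yaw":0,"grip":0.005},{"x":0,"y":-0.008,"z":0,"yaw":0,"grip":0.005},{"x":0,"y":-0.012,"z":0,"yaw":0,"grip":0.005},{"x":0,"y":-0.016,"z":0,"yaw":0,"grip":0.005},{"x":0,"y":-0.02,"z":0,"yaw":0,"grip":0.005}]' 30
python3 -m crank '[{"x":0,"y":-0.004,"z":0,"yaw":0,"grip":0.005},{"x":0,"y":-0.008,"z":0,"yaw":0,"grip":0.005},{"x":0,"y":-0.012,"z":0,"yaw":0,"grip":0.005},{"x":0,"y":-0.016,"z":0,"yaw":0,"grip":0.005},{"x":0,"y":-0.02,"z":0,"yaw":0,"grip":0.005}]' 30
python3 - <<'E'
from h import *
from workcell import state
P=[]
for i in range(3): s=state(); P.append(s['ee_pos']); m=snap('wrist','5')
p=np.mean(P,0); a=np.radians(-7);R=np.array([[np.cos(a),-np.sin(a)],[np.sin(a),np.cos(a)]])
print(p.round(1),'board',(R.T@(p[:2]-[490,-87])).round(1),s['force'])
a=m['f'][100:260,200:400,::-1]; cv2.imwrite('pics/c6.png',cv2.resize(a,None,fx=3.3,fy=3.3,interpolation=0))
E
```

```text
time_s: 8.37
ee_pos: [550.3, -189.6, 159.0]
ee_rot: [180.0, -0.0, -7.0]
force: [-0.1, 0.9, -1.0]
gripper_width: 18.0
gripper_force: 30.0
time_s: 8.78
ee_pos: [552.7, -169.9, 158.9]
ee_rot: [180.0, 0.0, -7.0]
force: [0.4, 0.1, 0.2]
gripper_width: 17.9
gripper_force: 30.0
time_s: 9.2
ee_pos: [555.2, -150.1, 158.9]
ee_rot: [180.0, -0.0, -7.0]
force: [-0.2, 0.6, -1.5]
gripper_width: 17.7
gripper_force: 30.0
time_s: 9.62
ee_pos: [557.6, -130.3, 159.0]
ee_rot: [180.0, -0.0, -7.0]
force: [0.6, 0.2, -0.3]
gripper_width: 17.7
gripper_force: 30.0
[ 557.6 -129.9  159. ] board [ 72.4 -34.4] [ 0.16442504 -0.31979872 -0.06080234]
```

View pics/c6.png

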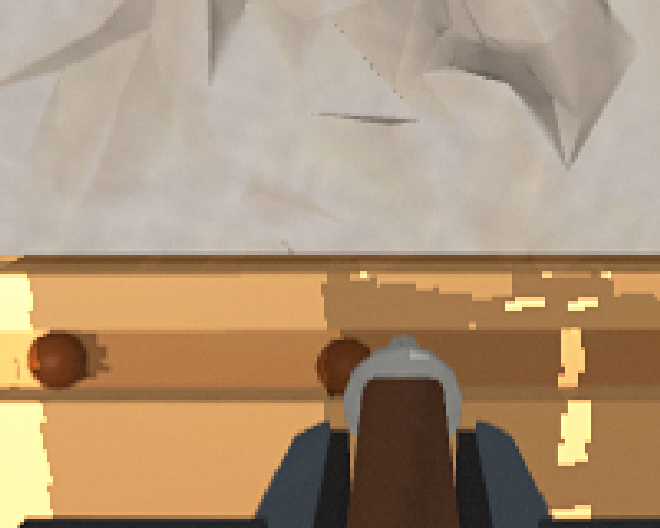

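Nut 0 at crop (345,365) is pushed ahead of the shank and nut 1 waits at (58,360). Forces are near zero. I continue to the bend.

```bash

python3 -m crank '[{"x":0,"y":-0.004,"z":0,"yaw":0,"grip":0.005},{"x":0,"y":-0.008,"z":0,"yaw":0,"grip":0.005},{"x":0,"y":-0.012,"z":0,"yaw":0,"grip":0.005},{"x":0,"y":-0.016,"z":0,"yaw":0,"grip":0.005},{"x":0,"y":-0.02,"z":0,"yaw":0,"grip":0.005}]' 30
python3 -m crank '[{"x":0,"y":-0.004,"z":0,"yaw":0,"grip":0.005},{"x":0,"y":-0.008,"z":0,"yaw":0,"grip":0.005},{"x":0,"y":-0.012,"z":0,"yaw":0,"grip":0.005},{"x":0,"y":-0.016,"z":0,"yaw":0,"grip":0.005},{"x":0,"y":-0.02,"z":0,"yaw":0,"grip":0.005}]' 30
python3 -m crank '[{"x":0,"y":-0.004,"z":0,"yaw":0,"grip":0.005},{"x":0,"y":-0.008,"z":0,"yaw":0,"grip":0.005},{"x":0,"y":-0.012,"z":0,"yaw":0,"grip":0.005},{"x":0,"y":-0.016,"z":0,"yaw":0,"grip":0.005},{"x":0,"y":-0.02,"z":0,"yaw":0,"grip":0.005}]' 30
python3 -m crank '[{"x":0,"y":-0.004,"z":0,"yaw":0,"grip":0.005},{"x":0,"y":-0.008,"z":0,"yaw":0,"grip":0.005},{"x":0,"y":-0.012,"z":0,"yaw":0,"grip":0.005},{"x":0,"y":-0.016,"z":0,"yaw":0,"grip":0.005},{"x":0,"y":-0.02,"z":0,"yaw":0,"grip":0.005}]' 30
python3 -m crank '[{"x":0,"y":-0.004,"z":0,"yaw":0,"grip":0.005},{"x":0,"y":-0.008,"z":0,"yaw":0,"grip":0.005},{"x":0,"y":-0.012,"z":0,"yaw":0,"grip":0.005},{"x":0,"y":-0.016,"z":0,"yaw":0,"grip":0.005},{"x":0,"y":-0.02,"z":0,"yaw":0,"grip":0.005}]' 30
python3 -m crank '[{"x":0,"y":-0.004,"z":0,"yaw":0,"grip":0.005},{"x":0,"y":-0.008,"z":0,"yaw":0,"grip":0.005},{"x":0,"y":-0.012,"z":0,"yaw":0,"grip":0.005},{"x":0,"y":-0.016,"z":0,"yaw":0,"grip":0.005},{"x":0,"y":-0.02,"z":0,"yaw":0,"grip":0.005}]' 30
python3 - <<'E'
from h import *
from workcell import state
P=[]
for i in range(3): s=state(); P.append(s['ee_pos']); m=snap('wrist','6')
p=np.mean(P,0); a=np.radians(-7);R=np.array([[np.cos(a),-np.sin(a)],[np.sin(a),np.cos(a)]])
print(p.round(1),s['ee_rot'],'board',(R.T@(p[:2]-[490,-87])).round(1),s['force'])
hsv=cv2.cvtColor(m['f'],cv2.COLOR_RGB2HSV).astype(int); k=((hsv[...,0]<14)&(hsv[...,1]>150)&(hsv[...,2]<190)&(hsv[...,2]>60)).astype(np.uint8)
for c in cv2.findContours(k,0,2)[0]:
    if cv2.contourArea(c)>40:
        q,r=cv2.minEnclosingCircle(c); X=plane(m,[q],38)[0,:2]; print(np.round(q),round(r,1),(R.T@(X-[490,-87])).round(1))
E
```

```text
time_s: 10.18
ee_pos: [560.1, -110.3, 158.9]
ee_rot: [180.0, 0.0, -7.0]
force: [-0.4, -0.5, -0.7]
gripper_width: 17.8
gripper_force: 30.0
time_s: 10.6
ee_pos: [562.5, -90.5, 159.0]
ee_rot: [180.0, -0.0, -7.0]
force: [0.4, -0.2, -0.4]
gripper_width: 18.4
gripper_force: 30.0
time_s: 11.02
ee_pos: [564.9, -70.7, 159.0]
ee_rot: [180.0, -0.0, -7.0]
force: [-0.2, -0.3, -0.8]
gripper_width: 17.9
gripper_force: 30.0
time_s: 11.43
ee_pos: [567.4, -50.8, 159.0]
ee_rot: [180.0, -0.0, -7.0]
force: [0.3, 0.8, -0.6]
gripper_width: 18.1
gripper_force: 30.0
time_s: 11.85
ee_pos: [569.8, -31.0, 158.9]
ee_rot: [180.0, -0.0, -7.0]
force: [-0.1, 0.6, -0.1]
gripper_width: 18.3
gripper_force: 30.0
time_s: 12.27
ee_pos: [572.3, -11.1, 158.9]
ee_rot: [180.0, -0.0, -7.0]
force: [-0.0, 0.5, -0.9]
gripper_width: 17.8
gripper_force: 30.0
[572.3 -10.8 158.9] [-1.79994982e+02 -8.78816825e-04 -6.96237438e+00] board [72.4 85.6] [ 0.17620446 -0.2001332  -0.54137943]
[630. 267.] 17.1 [   8.4 -222.6]
[315. 248.] 10.9 [30.8 92.4]
[294. 214.] 16.8 [ 63.8 111.6]
```

```bash

python3 -m crank '[{"x":-0.0002,"y":-0.004,"z":0,"yaw":0,"grip":0.005},{"x":-0.0008,"y":-0.0079,"z":0,"yaw":0,"grip":0.005},{"x":-0.0018,"y":-0.0118,"z":0,"yaw":0,"grip":0.005},{"x":-0.0032,"y":-0.0156,"z":0,"yaw":0,"grip":0.005},{"x":-0.0049,"y":-0.0192,"z":0,"yaw":0,"grip":0.005}]' 30
python3 -m crank '[{"x":-0.0021,"y":-0.0034,"z":0,"yaw":0,"grip":0.005},{"x":-0.0045,"y":-0.0066,"z":0,"yaw":0,"grip":0.005},{"x":-0.0072,"y":-0.0095,"z":0,"yaw":0,"grip":0.005},{"x":-0.0102,"y":-0.0121,"z":0,"yaw":0,"grip":0.005},{"x":-0.0135,"y":-0.0145,"z":0,"yaw":0,"grip":0.005}]' 30
python3 -m crank '[{"x":-0.0035,"y":-0.0019,"z":0,"yaw":0,"grip":0.005},{"x":-0.0071,"y":-0.0036,"z":0,"yaw":0,"grip":0.005},{"x":-0.0109,"y":-0.0048,"z":0,"yaw":0,"grip":0.005},{"x":-0.0148,"y":-0.0057,"z":0,"yaw":0,"grip":0.005},{"x":-0.0188,"y":-0.0062,"z":0,"yaw":0,"grip":0.005}]' 30
cat > b.py <<'E'
from h import *
import sys
from workcell import state
P=[]
for i in range(2): s=state(); P.append(s['ee_pos']); m=snap('wrist',sys.argv[1])
p=np.mean(P,0); a=np.radians(-7);R=np.array([[np.cos(a),-np.sin(a)],[np.sin(a),np.cos(a)]])
print(s['time_s'],p.round(1),np.round(s['ee_rot'],2),'board',(R.T@(p[:2]-[490,-87])).round(1),np.round(s['force'],1))
z=float(sys.argv[2])
hsv=cv2.cvtColor(m['f'],cv2.COLOR_RGB2HSV).astype(int); k=((hsv[...,0]<14)&(hsv[...,1]>150)&(hsv[...,2]<190)&(hsv[...,2]>60)).astype(np.uint8)
for c in cv2.findContours(k,0,2)[0]:
    if cv2.contourArea(c)>40:
        q,r=cv2.minEnclosingCircle(c); X=plane(m,[q],z)[0,:2]; print('brown',np.round(q),round(r,1),(R.T@(X-[490,-87])).round(1))
E
python3 b.py 7 38
```

```text
time_s: 12.83
ee_pos: [569.6, 8.6, 158.9]
ee_rot: [180.0, -0.0, -7.0]
force: [-0.3, -0.3, -0.3]
gripper_width: 17.9
gripper_force: 30.0
time_s: 13.25
ee_pos: [557.8, 24.5, 159.0]
ee_rot: [180.0, -0.0, -7.0]
force: [-0.5, -0.3, -0.5]
gripper_width: 17.4
gripper_force: 30.0
time_s: 13.67
ee_pos: [539.7, 32.7, 158.9]
ee_rot: [180.0, -0.0, -7.0]
force: [-0.2, 0.1, -1.3]
gripper_width: 17.9
gripper_force: 30.0
13.7167 [539.3  32.8 158.9] [ 1.7999e+02  7.0000e-02 -7.0000e+00] board [ 34.3 124.9] [-1.1  0.6 -1.1]
brown [125. 332.] 14.9 [-103.3  330.2]
brown [117. 314.] 12.7 [-82.1 334.2]
brown [106. 270.] 16.5 [-32.3 335.5]
```

```bash

python3 -m crank '[{"x":-0.004,"y":0,"z":0,"yaw":0,"grip":0.005},{"x":-0.008,"y":0,"z":0,"yaw":0,"grip":0.005},{"x":-0.012,"y":0,"z":0,"yaw":0,"grip":0.005},{"x":-0.016,"y":0,"z":0,"yaw":0,"grip":0.005},{"x":-0.02,"y":0,"z":0,"yaw":0,"grip":0.005}]' 30
python3 -m crank '[{"x":-0.004,"y":0,"z":0,"yaw":0,"grip":0.005},{"x":-0.008,"y":0,"z":0,"yaw":0,"grip":0.005},{"x":-0.012,"y":0,"z":0,"yaw":0,"grip":0.005},{"x":-0.016,"y":0,"z":0,"yaw":0,"grip":0.005},{"x":-0.02,"y":0,"z":0,"yaw":0,"grip":0.005}]' 30
python3 -m crank '[{"x":-0.004,"y":0,"z":0,"yaw":0,"grip":0.005},{"x":-0.008,"y":0,"z":0,"yaw":0,"grip":0.005},{"x":-0.011,"y":0,"z":0,"yaw":0,"grip":0.005},{"x":-0.014,"y":0,"z":0,"yaw":0,"grip":0.005},{"x":-0.017,"y":0,"z":0,"yaw":0,"grip":0.005}]' 30
python3 -m crank '[{"x":-0.001,"y":0,"z":0,"yaw":0,"grip":0.005},{"x":-0.002,"y":0,"z":0,"yaw":0,"grip":0.005},{"x":-0.003,"y":0,"z":0,"yaw":0,"grip":0.005},{"x":-0.003,"y":0,"z":0,"yaw":0,"grip":0.005},{"x":-0.003,"y":0,"z":0,"yaw":0,"grip":0.005}]' 30
python3 b.py 8 26
```

```text
time_s: 14.18
ee_pos: [519.8, 35.1, 158.9]
ee_rot: [180.0, 0.0, -7.0]
force: [0.0, -0.4, -1.0]
gripper_width: 18.0
gripper_force: 30.0
time_s: 14.6
ee_pos: [500.1, 37.5, 158.9]
ee_rot: [180.0, -0.0, -7.0]
force: [-0.2, 0.3, -0.3]
gripper_width: 18.3
gripper_force: 30.0
time_s: 15.02
ee_pos: [483.3, 39.6, 159.0]
ee_rot: [180.0, -0.0, -7.0]
force: [-0.1, 0.5, -0.8]
gripper_width: 17.8
gripper_force: 30.0
time_s: 15.43
ee_pos: [480.7, 39.9, 158.9]
ee_rot: [180.0, -0.0, -7.0]
force: [0.5, -0.5, -0.6]
gripper_width: 18.0
gripper_force: 30.0
15.4833 [480.7  39.9 158.9] [ 1.8e+02 -1.0e-02 -7.0e+00] board [-24.7 124.8] [ 0.2  0.2 -0.7]
brown [115. 276.] 10.4 [-103.2  337. ]
brown [118. 241.] 12.0 [-64.4 326.4]
brown [ 42. 233.] 30.5 [-57.  404.9]
brown [ 90. 235.] 47.1 [-58.4 354.5]
```

The tip reached the mouth (≈ x -27 mm, y 125). I lift gently, back off and look into the well.

```bash

python3 -m crank '[{"x":0,"y":0,"z":-0.003,"yaw":0,"grip":0.005},{"x":0,"y":0,"z":-0.009,"yaw":0,"grip":0.005},{"x":0,"y":0,"z":-0.016,"yaw":0,"grip":0.005},{"x":0,"y":0,"z":-0.03,"yaw":0,"grip":0.005},{"x":0,"y":0,"z":-0.05,"yaw":0,"grip":0.005}]' 30
python3 -m crank '[{"x":-0.01,"y":0,"z":-0.02,"yaw":0,"grip":0.005},{"x":-0.03,"y":0,"z":-0.035,"yaw":0,"grip":0.005},{"x":-0.05,"y":0,"z":-0.05,"yaw":0,"grip":0.005},{"x":-0.07,"y":0,"z":-0.05,"yaw":0,"grip":0.005},{"x":-0.08,"y":0,"z":-0.05,"yaw":0,"grip":0.005}]' 30
python3 b.py 9 26
python3 -c "
import cv2
a=cv2.imread('pics/wrist9.png')[50:260,180:460]; cv2.imwrite('pics/c9.png',cv2.resize(a,None,fx=2.8,fy=2.8,interpolation=0))"
```

```text
time_s: 15.95
ee_pos: [479.8, 39.9, 209.0]
ee_rot: [180.0, 0.1, -7.0]
force: [0.2, -0.0, -1.0]
gripper_width: 18.1
gripper_force: 30.0
time_s: 16.37
ee_pos: [399.7, 49.8, 260.5]
ee_rot: [-180.0, -0.1, -7.0]
force: [-0.4, 0.4, -0.8]
gripper_width: 17.6
gripper_force: 30.0
16.4167 [399.   49.9 260.2] [-1.7999e+02  1.0000e-02 -6.9800e+00] board [-107.   124.8] [-2.5  0.6 -0.9]
brown [153. 174.] 12.8 [-99.3 334.6]
brown [132. 176.] 19.0 [-102.3  361.4]
brown [114. 179.] 19.4 [-105.   386.3]
brown [148. 152.] 17.4 [-71.5 337.6]
brown [161. 138.] 9.7 [-55.8 318.7]
brown [321. 136.] 13.2 [-54.1 126.2]
brown [337. 122.] 6.8 [-37.6 107.2]
brown [ 98. 133.] 25.1 [-48.5 396.2]
brown [130. 120.] 24.1 [-33.3 354.6]
brown [622. 107.] 28.6 [ -15.1 -239.9]
```

View pics/c9.png

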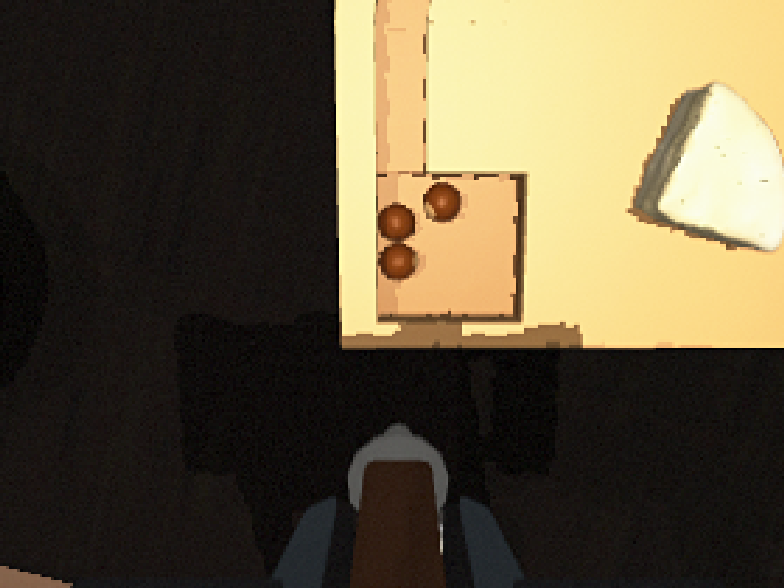

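The well holds all three nuts, at crop (396,222), (398,262) and (441,202), and the groove is empty. I carry the pick back to the stand, reproducing the grasp pose (442.8,-345.8) at yaw -25°.

```bash

python3 -m crank '[{"x":0.003,"y":0.01,"z":0,"yaw":0,"grip":0.005},{"x":0.008,"y":0.03,"z":0,"yaw":0,"grip":0.005},{"x":0.014,"y":0.056,"z":0,"yaw":0,"grip":0.005},{"x":0.02,"y":0.084,"z":0,"yaw":0,"grip":0.005},{"x":0.027,"y":0.112,"z":0,"yaw":0,"grip":0.005}]' 30
python3 -m crank '[{"x":0.006,"y":0.028,"z":0,"yaw":0,"grip":0.005},{"x":0.013,"y":0.056,"z":0,"yaw":0,"grip":0.005},{"x":0.02,"y":0.084,"z":0,"yaw":0,"grip":0.005},{"x":0.027,"y":0.112,"z":0,"yaw":0,"grip":0.005},{"x":0.033,"y":0.14,"z":0,"yaw":0,"grip":0.005}]' 30
python3 -m crank '[{"x":0.007,"y":0.028,"z":0,"yaw":0.06,"grip":0.005},{"x":0.014,"y":0.056,"z":0,"yaw":0.12,"grip":0.005},{"x":0.02,"y":0.084,"z":0,"yaw":0.18,"grip":0.005},{"x":0.026,"y":0.11,"z":0,"yaw":0.25,"grip":0.005},{"x":0.0305,"y":0.13,"z":0,"yaw":0.314,"grip":0.005}]' 30
python3 -m crank '[{"x":0.0,"y":0.0055,"z":0,"yaw":0,"grip":0.005},{"x":0,"y":0.0055,"z":0,"yaw":0,"grip":0.005},{"x":0,"y":0.0055,"z":0,"yaw":0,"grip":0.005},{"x":0,"y":0.0055,"z":0,"yaw":0,"grip":0.005},{"x":0,"y":0.0055,"z":0,"yaw":0,"grip":0.005}]' 30
python3 - <<'E'
from h import *
from workcell import state
P=[]
for i in range(4): s=state(); P.append(np.r_[s['ee_pos'],s['ee_rot']]); m=snap('wrist','10')
print(np.array(P).round(1)); p=np.mean(P,0)[:3]
hsv=cv2.cvtColor(m['f'],cv2.COLOR_RGB2HSV)
for r in range(160,228,2): print(r,''.join('#' if hsv[r,c,1]<60 and hsv[r,c,2]>60 else ('o' if hsv[r,c,1]>110 and hsv[r,c,2]>100 else '.') for c in range(285,360)))
print(proj(m,[[442,-347,55],p-[0,0,125]]).round(1))
E
```

```text
time_s: 16.88
ee_pos: [415.3, -66.2, 258.6]
ee_rot: [180.0, -0.0, -7.0]
force: [0.2, 0.2, -0.4]
gripper_width: 17.9
gripper_force: 30.0
time_s: 17.3
ee_pos: [431.0, -210.0, 258.4]
ee_rot: [180.0, -0.0, -7.0]
force: [0.8, -0.1, 0.3]
gripper_width: 18.0
gripper_force: 30.0
time_s: 17.72
ee_pos: [445.1, -343.7, 257.9]
ee_rot: [180.0, 0.0, -25.3]
force: [-0.3, -0.5, -0.3]
gripper_width: 17.9
gripper_force: 30.0
time_s: 18.13
ee_pos: [442.2, -344.4, 259.1]
ee_rot: [-180.0, 0.0, -24.9]
force: [-0.1, 0.4, -1.2]
gripper_width: 17.8
gripper_force: 30.0
[[ 442.2 -344.4  259.1 -180.     0.   -24.9]
 [ 442.2 -344.5  259.2 -180.    -0.   -24.9]
 [ 442.3 -344.6  259.2  180.    -0.   -24.9]
 [ 442.3 -344.7  259.2  180.    -0.   -24.9]]
160 ..##################..............oooooooooooooooooooooooo.########........
162 ..###########..............oooooooooooooooooooooooooooooooo########........
164 ...########.........ooooooooooooooooooooooooooooooooooooooo.########.......
166 ...######....ooooooooooooooooooooooooooooooooooooooooooooooo########.......
168 ....####..ooooooooooooooooooooooooooooooooooo
[... 1681 characters left out ...]
#####........................
212 ...................#################################.......................
214 .....................#######.................########......................
216 ....................######.......................#####.....................
218 ...................######........................######....................
220 ...................#####.........................######....................
222 ...................#####..........................#####....................
224 ...................#####..........................#####.....o..............
226 ....................####..........................####.....................
[[324.2 184.7]
 [322.2 203.9]]
```

The hole shows at px (324,184.7), exactly where predicted. The tip sits slightly toward the robot in the hand, so I correct a little, lower to about 8 mm above the hole and check again.

```bash

python3 -m crank '[{"x":0.001,"y":0.001,"z":0.01,"yaw":0,"grip":0.005},{"x":0.0025,"y":0.0015,"z":0.025,"yaw":0,"grip":0.005},{"x":0.0025,"y":0.0015,"z":0.045,"yaw":0,"grip":0.005},{"x":0.0025,"y":0.0015,"z":0.06,"yaw":0,"grip":0.005},{"x":0.0025,"y":0.0015,"z":0.07,"yaw":0,"grip":0.005}]' 30
python3 -m crank '[{"x":0,"y":0,"z":0,"yaw":0,"grip":0.005},{"x":0,"y":0,"z":0,"yaw":0,"grip":0.005},{"x":0,"y":0,"z":0,"yaw":0,"grip":0.005},{"x":0,"y":0,"z":0,"yaw":0,"grip":0.005},{"x":0,"y":0,"z":0,"yaw":0,"grip":0.005}]' 30
python3 - <<'E'
from h import *
from workcell import state
P=[]
for i in range(4): s=state(); P.append(np.r_[s['ee_pos'],s['ee_rot']]); m=snap('wrist','11')
p=np.mean(P,0)[:3]; print(p.round(1))
hsv=cv2.cvtColor(m['f'],cv2.COLOR_RGB2HSV)
for r in range(180,228,1): print(r,''.join('#' if hsv[r,c,1]<60 and hsv[r,c,2]>60 else ('o' if hsv[r,c,1]>110 and hsv[r,c,2]>100 else '.') for c in range(285,360)))
print(proj(m,[[442,-347,55],p-[0,0,125]]).round(1))
u=np.array([.906,-.423,0]); w=np.array([-.423,-.906,0])
h=np.array([442,-347,55]); print('chamfer rim',proj(m,[h+11*u,h-11*u,h+11*w,h-11*w]).round(1))
for dx in (0,-2,-4):
  tip=p-[0,0,125]+dx*u; print(dx,proj(m,[tip+5*u,tip+5*u+[0,0,5],tip+14*u+[0,0,45]]).round(1).tolist())
E
```

```text
time_s: 18.75
ee_pos: [442.9, -347.2, 186.6]
ee_rot: [-180.0, 0.2, -25.0]
force: [-0.2, 0.3, -1.2]
gripper_width: 17.7
gripper_force: 30.0
time_s: 19.17
ee_pos: [444.2, -348.3, 190.0]
ee_rot: [180.0, -0.1, -25.0]
force: [0.5, 0.8, -0.1]
gripper_width: 17.8
gripper_force: 30.0
[ 444.1 -348.2  189.7]
180 #............ooooooooooooooooooooooooooooooo...oooo.ooooooo.oo#............
181 #.........oooooooooooooooo..ooo.oooo.oooo.oo..oooooooo.ooo.o.o.............
182 ......oooooooooooooooooo....o....o...oo...oooooooooooo...oo.......##..##...
183 ...oooooooooooooooooooo.................o....ooo.o.oo.o...........##..##...
184 ooooooooooooooooooooooo..........ooo.o.oo..ooooooo.................#...#...
185 oooooooooooooooooooooooo...o.oooooooooooooooo..o.o.........................
186 oooooooooooooooooooooooo..oooooooooo.ooooooo.o.o...........................
187 #ooooooooooooooooooooooooooooo.ooo.oo.o.ooo....................o...........
188 #oooooooooooooooooooooooooooooo..ooooo.o...................................
189 #oooooooooooooooooooooo..o.ooooooo.ooo.....................................

[... 2598 characters left out ...]
................#####oooooooo.oo.....oo..
223 ..........##.oooooo#####..........................#####oooo.....oo..oo.oo..
224 ..........##.oooooo.####..........................#####oo.......ooo....o...
225 ..........###oooooo.####..........................#####.....oooo...........
226 ...........##.ooooo.####..........................####...oo................
227 ...........##..ooooo####..........................####.oo..................
[[322.2 203.5]
 [322.4 203.8]]
chamfer rim [[322.2 192.1]
 [322.2 214.7]
 [334.  203.5]
 [310.4 203.5]]
0 [[322.4, 198.5], [322.4, 199.9], [322.6, 201.9]]
-2 [[322.4, 200.6], [322.4, 202.1], [322.6, 204.4]]
-4 [[322.4, 202.8], [322.4, 204.3], [322.6, 206.9]]
```

Sideways alignment is right, and the tip is still about 2.5 mm short in x. I add 2 mm and insert slowly, watching the force.

```bash

python3 -m crank '[{"x":0.001,"y":0,"z":0,"yaw":0,"grip":0.005},{"x":0.002,"y":0,"z":0.003,"yaw":0,"grip":0.005},{"x":0.002,"y":0,"z":0.008,"yaw":0,"grip":0.005},{"x":0.002,"y":0,"z":0.013,"yaw":0,"grip":0.005},{"x":0.002,"y":0,"z":0.018,"yaw":0,"grip":0.005}]' 30
python3 -m crank '[{"x":0,"y":0,"z":0.004,"yaw":0,"grip":0.005},{"x":0,"y":0,"z":0.008,"yaw":0,"grip":0.005},{"x":0,"y":0,"z":0.012,"yaw":0,"grip":0.005},{"x":0,"y":0,"z":0.016,"yaw":0,"grip":0.005},{"x":0,"y":0,"z":0.018,"yaw":0,"grip":0.005}]' 30
```

```text
time_s: 19.78
ee_pos: [445.4, -348.6, 170.2]
ee_rot: [-180.0, 0.0, -25.0]
force: [0.6, -0.4, 0.2]
gripper_width: 17.9
gripper_force: 30.0
time_s: 20.2
ee_pos: [445.4, -348.6, 152.3]
ee_rot: [-180.0, 0.0, -25.0]
force: [0.4, -0.2, -1.0]
gripper_width: 18.0
gripper_force: 30.0
```

```bash

python3 -m crank '[{"x":0,"y":0,"z":0.004,"yaw":0,"grip":0.005},{"x":0,"y":0,"z":0.008,"yaw":0,"grip":0.005},{"x":0,"y":0,"z":0.012,"yaw":0,"grip":0.005},{"x":0,"y":0,"z":0.015,"yaw":0,"grip":0.005},{"x":0,"y":0,"z":0.016,"yaw":0,"grip":0.005}]' 30
python3 -m crank '[{"x":0,"y":0,"z":0,"yaw":0,"grip":0.005},{"x":0,"y":0,"z":0,"yaw":0,"grip":0.005},{"x":0,"y":0,"z":0,"yaw":0,"grip":0.02},{"x":0,"y":0,"z":0,"yaw":0,"grip":0.025},{"x":0,"y":0,"z":0,"yaw":0,"grip":0.03}]' 10
python3 -m crank '[{"x":0,"y":0,"z":0,"yaw":0,"grip":0.05},{"x":0,"y":0,"z":0,"yaw":0,"grip":0.07},{"x":0,"y":0,"z":0,"yaw":0,"grip":0.09},{"x":0,"y":0,"z":0,"yaw":0,"grip":0.09},{"x":0,"y":0,"z":0,"yaw":0,"grip":0.09}]' 10
python3 -m crank '[{"x":0,"y":0,"z":0,"yaw":0,"grip":0.09},{"x":0,"y":0,"z":0,"yaw":0,"grip":0.09},{"x":0,"y":0,"z":0,"yaw":0,"grip":0.09},{"x":0,"y":0,"z":0,"yaw":0,"grip":0.09},{"x":0,"y":0,"z":0,"yaw":0,"grip":0.09}]' 10
```

```text
time_s: 20.62
ee_pos: [445.4, -348.6, 136.3]
ee_rot: [-180.0, 0.0, -25.0]
force: [-1.4, 0.5, -0.6]
gripper_width: 17.9
gripper_force: 30.0
time_s: 21.03
ee_pos: [445.8, -348.9, 137.3]
ee_rot: [180.0, -0.1, -25.0]
force: [0.3, -0.4, 1.5]
gripper_width: 28.8
gripper_force: 0.0
time_s: 21.45
ee_pos: [445.6, -348.8, 137.0]
ee_rot: [180.0, -0.0, -25.0]
force: [0.3, -0.5, 0.2]
gripper_width: 60.6
gripper_force: 0.0
time_s: 21.87
ee_pos: [445.6, -348.8, 137.0]
ee_rot: [180.0, -0.0, -25.0]
force: [-0.1, 0.9, 0.0]
gripper_width: 89.7
gripper_force: 0.0
```

Released. I raise the hand clear, back away, and check by measurement that the pick is home and the cap upright.

```bash

python3 -m crank '[{"x":0,"y":0,"z":-0.015,"yaw":0,"grip":0.09},{"x":0,"y":0,"z":-0.04,"yaw":0,"grip":0.09},{"x":0,"y":0,"z":-0.07,"yaw":0,"grip":0.09},{"x":0,"y":0,"z":-0.1,"yaw":0,"grip":0.09},{"x":0,"y":0,"z":-0.13,"yaw":0,"grip":0.09}]'
python3 -m crank '[{"x":-0.02,"y":-0.03,"z":-0.02,"yaw":0,"grip":0.09},{"x":-0.04,"y":-0.06,"z":-0.04,"yaw":0,"grip":0.09},{"x":-0.06,"y":-0.09,"z":-0.06,"yaw":0,"grip":0.09},{"x":-0.08,"y":-0.12,"z":-0.075,"yaw":0,"grip":0.09},{"x":-0.09,"y":-0.14,"z":-0.075,"yaw":0,"grip":0.09}]'
python3 -m crank '[{"x":0,"y":0,"z":0,"yaw":-0.1,"grip":0.09},{"x":0,"y":0,"z":0,"yaw":-0.2,"grip":0.09},{"x":0,"y":0,"z":0,"yaw":-0.314,"grip":0.09},{"x":0,"y":0,"z":0,"yaw":-0.314,"grip":0.09},{"x":0,"y":0,"z":0,"yaw":-0.314,"grip":0.09}]'
python3 - <<'E'
from h import *
from workcell import state
m=snap('wrist','12'); f=m['f']; s=state(); print(np.round(s['ee_pos']),s['force'])
hsv=cv2.cvtColor(f,cv2.COLOR_RGB2HSV); H,S,V=[hsv[...,i].astype(int) for i in range(3)]
def big(k,q,w):
    x,y=np.int32(q); r=np.zeros(k.shape,np.uint8); r[max(y-w,0):y+w,max(x-w,0):x+w]=1
    cs=cv2.findContours(k.astype(np.uint8)*r,0,2)[0]; return max(cs,key=cv2.contourArea) if cs else None
q=proj(m,[[442,-347,190]])[0]; c=big((S<50)&(V>150),q,18); print('cap pred',q)
if c is not None: o,r=cv2.minEnclosingCircle(c); print('cap',o,r,plane(m,[o],190).round(1))
q=proj(m,[[442,-347,55]])[0]; c=big((H<20)&(S>110)&(V>130),q,35)
if c is not None: r=cv2.minAreaRect(plane(m,c.reshape(-1,2),55)[:,:2].astype(np.float32)); print('stand',r)
# collar: grey top centre, predicted pixels at z=59
q=proj(m,[[442,-347,57]])[0]; c=big((S<50)&(V>90),q,20); print('collar pred',q)
if c is not None: o,r=cv2.minEnclosingCircle(c); print('collar',o,r)
k=((H<14)&(S>150)&(V<190)&(V>60)).astype(np.uint8)
a=np.radians(-7);R=np.array([[np.cos(a),-np.sin(a)],[np.sin(a),np.cos(a)]])
for c in cv2.findContours(k,0,2)[0]:
    o,r=cv2.minEnclosingCircle(c); b=R.T@(plane(m,[o],26)[0,:2]-[490,-87])
    if r>3 and abs(b[0])<95 and abs(b[1])<150: print('brown on board',np.round(o),round(r,1),b.round(1))
# other objects, difference in top view start/now
t0=dict(np.load('top0.npz')); t1=snap('top','1'); d=cv2.absdiff(t0['f'],t1['f']).max(2); print('top diff, bowls/mill/cheese',[(n,int((d[y0:y1,x0:x1]>60).sum())) for n,x0,y0,x1,y1 in [('nuts',170,205,230,252),('ol',385,148,435,192),('mill',420,190,450,214),('cheese',303,220,357,253),('stand',378,225,412,255)]])
E
```

```text
time_s: 22.28
ee_pos: [445.4, -348.6, 268.3]
ee_rot: [180.0, 0.0, -25.0]
force: [0.0, -0.8, 0.7]
gripper_width: 89.9
gripper_force: 0.0
time_s: 22.7
ee_pos: [423.1, -181.7, 345.7]
ee_rot: [-179.9, -0.4, -24.9]
force: [1.3, 0.9, 0.4]
gripper_width: 90.4
gripper_force: 0.0
time_s: 23.12
ee_pos: [423.1, -183.8, 342.0]
ee_rot: [180.0, -0.0, -7.2]
force: [0.2, -0.1, 0.1]
gripper_width: 90.1
gripper_force: 0.0
[ 423. -184.  342.] [-0.74668178  0.52976694 -0.63934624]
cap pred [487.4503733  157.61426571]
cap (488.2096862792969, 154.66128540039062) 7.664250373840332 [[ 444.8 -347.7  190. ]]
stand ((442.0382080078125, -346.9644775390625), (56.85102462768555, 56.44187545776367), 81.0157470703125)
collar pred [439.61735074 144.77430445]
collar (439.8513488769531, 142.4729766845703) 10.341695785522461
brown on board [169. 170.] 10.9 [-53.6 124.3]
brown on board [179. 158.] 6.1 [-37.  106.9]
top diff, bowls/mill/cheese [('nuts', 0), ('ol', 0), ('mill', 1), ('cheese', 962), ('stand', 471)]
```

The pick is upright and home: the cap is 2.8 mm off the hole axis, inside the hole's play, and the collar sits on the stand. The nuts are in the well and the bowls and mill are unmoved. The top-view difference at the cheese is probably the arm over it, and nothing passed within reach of the cheeses. Handing in.

```bash
python3 -c "
from workcell import *
print(job_done())"
```

```text
the job is handed in; nothing more can be done
None
```

The job is handed in, at about 23 s of the 72 s allowed: the last wrist pictures show all three nuts in the well and the pick upright in its stand; the bowls and mill had not moved, but I did not re-measure the cheeses at the end, and no verdict came back.

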